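# Change over the clips on a sanding jig

## Task

The moulded panel on the sanding jig is held by the red-knobbed spring clip, just where it has to be sanded next. Swing the yellow-knobbed clip round its pivot screw until it lies square across the panel's edge and presses on it; only then swing the red clip right off the panel, so that no part of it is above the wood. The panel stays lying in its frame, never without a clip, and the things around the jig are left alone.

Things in the scene. Friction and masses are not known exactly. Their poses are not given: they have to be found in the camera images.
- jig: Plywood jig board fixed to the bench, 240 (x) x 290 (y) x 18 mm, origin at the centre of its underside. Low wooden strips 8 mm high frame the panel; both clip pivots stand along its +x side.
- panel: Loose dark wooden moulded panel lying in the jig's frame (2 mm play in x and y), 100 (x) x 230 (y) x 16 mm, 0.2 to 0.45 kg, origin at the centre of its underside; its top is 34 mm above the bench. Its long +x edge is the one the clips reach over, 47 mm from the pivot axes. Three round beads along its -x half rise up to 6 mm above its top.
- yellow_clip: Fixed base of the yellow-knobbed clip; origin on the pivot axis at the jig board's top face, 62 mm to jig +x of the jig's origin. A vertical pivot screw 60 mm tall, head 20 mm across, carries a flat steel arm 18 mm wide, 80 mm from the pivot to the yellow knob. Yaw as the jig. The yellow and red clips may change places; the two pivots are 125 mm apart along jig y.
- red_clip: Fixed base of the red-knobbed clip; origin on the pivot axis at the jig board's top face, 62 mm to jig +x of the jig's origin. A vertical pivot screw 60 mm tall, head 20 mm across, carries a flat steel arm 18 mm wide, 80 mm from the pivot to the red knob. Yaw as the jig. Otherwise the same as the yellow clip.
- yellow_swing (a joint): Swing angle of the yellow clip's arm about its pivot, rad: 0 = parallel to the panel's long edge, pointing along jig +y (off the panel); grows anticlockwise from above; 1.57 = square across the panel's edge, pointing along jig -x. Stops at -0.4 and 1.95; light friction (0.03 N m) holds it. Its nose is over the panel above 0.63; wholly outside the panel below 0.41. It starts off the panel, between -0.25 and 0.25.
- red_swing (a joint): Swing angle of the red clip's arm about its pivot, rad: 0 = parallel to the panel's long edge, pointing along jig +y (off the panel); grows anticlockwise from above; 1.57 = square across the panel's edge, pointing along jig -x. Stops at -0.4 and 1.95; light friction (0.03 N m) holds it. Its nose is over the panel above 0.63; wholly outside the panel below 0.41. It starts on the panel, between 1.35 and 1.8.
- yellow_knob (a point): Centre of the upright yellow knob (24 mm across, 44 mm tall) at the end of the arm, 80 mm from the pivot axis, 74 mm above the bench (76 on the panel). Arm's upper face 26 mm below. Under the knob is the nose, a steel ball 28 mm across; it rides up the panel's edge if pushed (about 5 N). Knob and arm can be raised up to 14 mm against a coil spring (1.5 N + 0.5 N/mm) that presses them down again.
- red_knob (a point): Centre of the upright red knob (24 mm across, 44 mm tall) at the end of the arm, 80 mm from the pivot axis, 74 mm above the bench (76 on the panel). Arm's upper face 26 mm below. Under the knob is the nose, a steel ball 28 mm across; it rides up the panel's edge if pushed (about 5 N). Knob and arm can be raised up to 14 mm against a coil spring (1.5 N + 0.5 N/mm) that presses them down again.
- sanding_block: Bystander: loose cork sanding block, 60 x 100 x 34 mm, origin under its centre.
- wax_tin: Bystander: loose tin, 72 mm across, 70 mm tall, origin under its centre.
- oil_jar: Bystander: loose amber jar, 64 mm across, 100 mm tall, origin under its centre.
- dust_brush: Bystander: loose brush lying flat, 200 mm long, 42 mm wide, 20 mm high, origin under its middle.
Things that resemble listed ones, but are neither listed nor needed, are in the scene too. Of the things like the panel, leave any that is orange; of the rest the larger one is meant.

How it is judged:
By the outcome, as a careful person would: the job done as asked, in the order asked, and still so for the second after the job is handed in, with the robot touching nothing.
It also fails if it takes over 56 s, if anything falls off the work surface, if the arm or the gripper's body presses on something with over 40 N, if the wrist force passes 120 N, or if a joint passes its speed limit or range.

## Robot

A 6-joint arm with a two-finger parallel gripper is mounted at the origin on the work surface. World frame = base frame: x ahead of the robot, y to its left, z up, the work surface at z = 0. Lengths are in m, angles in degrees, forces in N, time in s.
With the tool pointing down it reaches from about 0.35 to 0.875 m from the base axis. Payload 4.2 kg.
Tool frame: the origin (TCP) lies on the centre line of the jaws, within the pads' length; the fingertips stand 25 mm ahead of it and the grasp point (between the pads) lies 6 mm ahead of it; z points along the fingers, y is the line along which they close (so a half turn about z gives the same grasp; the last joint's range is limited). The gripper opens to 87 mm and grips with 3 to 60 N. Pads are 19 mm wide; open, the fingers measure 117 mm over their backs; the gripper's body (75 mm by 190 mm) begins 51 mm behind the grasp point.
Start: joints at [91.994, 22.042, 0.453, 0, -68.411, -14.817], TCP at [0.139, 0.609, 0.248] pointing down, gripper open.
Joint ranges: [-179.83, 179.83], [-69.29, 118.12], [-61.27, 80.66], [-181.25, 117.63], [-171.15, -9.14], [-177.46, 177.46]. Speed limits (degrees/s): [159.86, 159.86, 180, 180, 180, 180].

## Interface

Orientations are given as a 3x3 rotation matrix whose columns are the frame's x, y, z axes.
In Python, from station import r gives the robot as it stands.
- The arm moves only by the tool move_arm, never from a script. Its argument "series" is a list of rows, each an object with "grip": the opening, from 0 (shut) to 1 (fully open); "xyz": the shift along the tool's x, y, z in mm, a list of three; "angular": the turn, a rotation vector about the tool's x, y, z in rad, a list of three. A call has 1 to 10 rows; each row is the pose to reach, as a shift and turn from the pose commanded when the call began, along the tool's axes at that moment; what a row does not reach only later rows make up. A row lasts 1/10 s, in which the tool goes at most 50 mm and 8.59 degrees, less where a joint would pass 70% of its speed; a pose out of reach is approached as far as the arm can. A call with a gripper value outside its range is refused whole. The fingers move at their own pace and stop on an object; the grip force is fixed at half the most. Time passes only in rows, so rows that repeat a pose let the fingers close. It gives the time, the measured TCP pose, the force, the opening and the grip force at its end, in the units of the state.
- r.sense(): the state, without advancing time (a new reading comes with each control period).
- r.capture(name): name is "scene" or "top" or "wrist"; returns a dict with "img" (384x512x3 uint8, red, green, blue), "camera_matrix" (3x3 intrinsics, pixels), "rvec" (rotation vector, rad) and "tvec" (3), from world to camera coordinates, as OpenCV has them; the wrist camera has in their place "hand_eye" (4x4, takes a point from camera to tool coordinates, whose origin is the TCP and whose axes are the flange's). Camera axes: x right, y down, z forward; pixel columns grow to the right and rows downward; lengths in m; the calibration is good to about 2 mm. A picture is of the moment at which its call begins: read the wrist's pose just before it. There is no depth.
- r.finish_job(): hands the job in; it is judged then, once.
The state is a dict: "time_s": time; "joints": joint angles; "joint_velocities": joint speeds; "effort": joint torques, N m; "tcp_pos": TCP position; "ee_rot": TCP orientation; "wrist_force": force on the tool from outside, world axes, zero at the start; "moment": the same for the moment, N m; "gripper_width": opening from 0.0 (shut) to 1.0 (fully open); "gripper_force": force on a finger pad.
Only numpy, scipy, OpenCV 4.12 (cv2) and the standard library are available. Lean on these libraries where they do the work, as an engineer would, in place of code of your own. Each camera call takes 0.05 s, during which the arm holds its last target. There are 200 camera calls.

## Working session

There is one attempt and no reset: what is moved stays moved. The work goes in short steps, Python scripts to look and compute and a tool call to move; the robot and the scene stay as the last step left them, time stands still between calls to the robot, and variables do not carry over. Pictures are saved under pics/ and viewed, at most 10 in all, crops included, and the job is handed in when it is done.

Besides the shell and the picture viewer there is one more tool, called after "Request:" as name(argument=value, ...) on one line, values as JSON. move_arm: Moves the arm, as the interface text tells. Its arguments: {"type":"object","properties":{"series":{"type":"array"}},"required":["series"]}

```bash
mkdir -p pics; ls; cat > h.py <<'E'
import numpy as np, cv2
from station import r
def cam(n):
    s=r.sense(); c=r.capture(n); K=np.array(c["camera_matrix"],float)
    if n=="wrist":
        H=np.array(c["hand_eye"]); T=np.eye(4); T[:3,:3]=s["ee_rot"]; T[:3,3]=s["tcp_pos"]
        W=T@H; R=W[:3,:3]; o=W[:3,3]
    else:
        R=cv2.Rodrigues(np.array(c["rvec"],float))[0].T; o=-R@np.array(c["tvec"],float).ravel()
    return np.array(c["img"]),K,R,o
def ray(C,p):
    return C[2]@(np.linalg.inv(C[1])@np.array([p[0],p[1],1.]))
def onplane(C,p,z):
    d=ray(C,p); return C[3]+d*(z-C[3][2])/d[2]
def tri(Cs,ps):
    A=np.zeros((3,3));b=np.zeros(3)
    for C,p in zip(Cs,ps):
        d=ray(C,p);d/=np.linalg.norm(d);M=np.eye(3)-np.outer(d,d);A+=M;b+=M@C[3]
    return np.linalg.solve(A,b)
E
python3 - <<'E'
from h import *
for n in("scene","top"):
    C=cam(n); print(n,C[3].round(3),ray(C,(256,192)).round(2)); cv2.imwrite(f"pics/{n}0.png",C[0][:,:,::-1])
print(r.sense())
E
```

```text
pics
scene [ 1.576 -0.257  0.925] [-0.77  0.16 -0.61]
top [ 0.321 -0.015  1.049] [ 0.2  -0.02 -0.98]
{'time_s': 0.1, 'joints': array([ 9.19960631e+01,  2.20865020e+01,  3.87909295e-01, -2.33401404e-02,
       -6.84114870e+01, -1.48179402e+01]), 'joint_velocities': array([-0.11649424, -0.15721257,  0.06420019, -0.01187702, -0.01793483,
       -0.02958787]), 'effort': array([ 5.98023689e-05, -3.91687846e+01,  1.87933946e+01,  4.23183739e+00,
        1.34600539e-02, -7.45065176e-05]), 'tcp_pos': array([0.13856726, 0.60894882, 0.24657458]), 'ee_rot': array([[ 9.75031355e-01, -2.22067015e-01, -3.11638272e-04],
       [-2.22067198e-01, -9.75029447e-01, -1.93325172e-03],
       [ 1.25454948e-04,  1.95418569e-03, -9.99998083e-01]]), 'wrist_force': array([ 0.25118999, -0.68356753, -0.09885277]), 'moment': array([-0.01010389,  0.01229188, -0.04503632]), 'gripper_force': 0.0, 'gripper_width': 0.9968941972911373}
```

View pics/scene0.png

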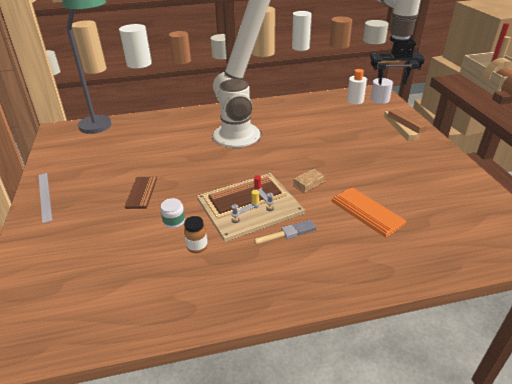

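View pics/top0.png

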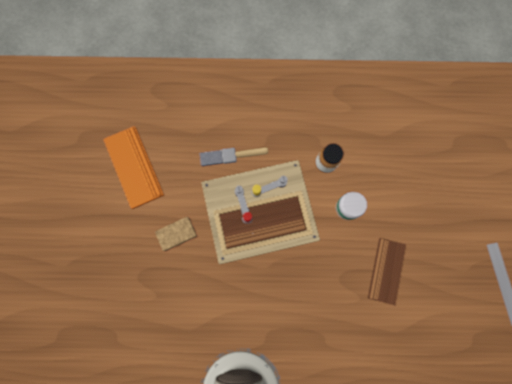

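The scene view shows the jig in the middle with the red clip across the panel. In the top view the pivots are at about (282,181) for yellow and (239,190) for red, with knobs at (257,189) and (247,217). The jar, tin, brush and block are close around the jig. Next I measure roughly.

```bash
cat >> h.py <<'E'
def blob(img,col,box=None):
    h=cv2.cvtColor(img,cv2.COLOR_RGB2HSV); H,S,V=[h[:,:,i].astype(int) for i in range(3)]
    m=((H>=24)&(H<=34)&(S>170)&(V>90)) if col=="y" else (((H<4)|(H>174))&(S>200)&(V>80))
    m=m.astype(np.uint8)
    if box: k=np.zeros_like(m);k[box[1]:box[3],box[0]:box[2]]=1;m*=k
    n,l,st,c=cv2.connectedComponentsWithStats(m)
    i=1+np.argmax(st[1:,4]); return c[i],st[i]
E
python3 - <<'E'
from h import *
S=cam("scene");T=cam("top")
for c in "yr":
    a=blob(S[0],c,(200,150,310,240));b=blob(T[0],c,(200,150,320,260));print(c,a,b,tri([S,T],[a[0],b[0]]).round(4))
for n,p,z in(("yp",(282,181),.07),("rp",(239,190),.07),("jar",(333,153),.1),("tin",(352,205),.07),("block",(176,234),.034),("brush",(232,156),.02)): print(n,onplane(T,p,z).round(3))
for p in((204,183),(297,163),(318,239),(221,261)): print("jig",onplane(T,p,.018).round(3))
W=cam("wrist");print(W[3],ray(W,(256,192)),W[2].round(2))
E
```

```text
Traceback (most recent call last):
  File "h.py", line 26, in blob
    i=1+np.argmax(st[1:,4]); return c[i],st[i]
        ~~~~~~~~~^^^^^^^^^^
ValueError: attempt to get argmax of an empty sequence
```

```bash
sed -i 's/(H>=24)&(H<=34)&(S>170)&(V>90)/(H>=20)\&(H<=34)\&(S>165)\&(V>90)/; s/(S>200)&(V>80)/(S>190)\&(V>70)/' h.py
python3 - <<'E'
from h import *
S=cam("scene");T=cam("top")
for C,pts in((S,((255,198),(257,182))),(T,((257,189),(247,217)))):
    h=cv2.cvtColor(C[0],cv2.COLOR_RGB2HSV)
    for p in pts: print(h[p[1],p[0]])
for c in "yr":
  try:
    a=blob(S[0],c,(200,150,310,240));b=blob(T[0],c,(200,150,320,260));print(c,a,b,tri([S,T],[a[0],b[0]]).round(4))
  except Exception as e: print(c,e)
for n,p,z in(("yp",(282,181),.07),("rp",(239,190),.07),("jar",(333,153),.1),("tin",(352,205),.07),("block",(176,234),.034),("brush",(232,156),.02)): print(n,onplane(T,p,z).round(3))
for p in((204,183),(297,163),(318,239),(221,261)): print("jig",onplane(T,p,.018).round(3))
W=cam("wrist");print(W[3],ray(W,(256,192)),W[2].round(2))
E
```

```text
[ 21 168 162]
[  2 189 128]
[ 24 164 205]
[  1 191 174]
y (array([255.06557377, 197.1147541 ]), array([252, 190,   7,  14,  61], dtype=int32)) (array([256.92592593, 190.40740741]), array([254, 186,   6,   9,  27], dtype=int32)) [ 0.5286 -0.0367  0.0726]
r (array([257.66666667, 177.33333333]), array([255, 176,   6,   5,  12], dtype=int32)) (array([247.34375, 216.4375 ]), array([245, 213,   6,   8,  32], dtype=int32)) [ 0.4539 -0.0111  0.0939]
yp [ 0.556 -0.105  0.07 ]
rp [0.53  0.012 0.07 ]
jar [ 0.629 -0.241  0.1  ]
tin [ 0.492 -0.295  0.07 ]
block [0.411 0.185 0.034]
brush [0.642 0.036 0.02 ]
jig [0.56  0.115 0.018]
jig [ 0.624 -0.154  0.018]
jig [ 0.403 -0.21   0.018]
jig [0.339 0.06  0.018]
[0.2167332  0.59139582 0.38450765] [-0.2919025   0.06797443 -0.95407298] [[-0.22 -0.93 -0.28]
 [-0.98  0.21  0.06]
 [-0.    0.29 -0.96]]
```

The measured points agree with the text: the yellow knob is at z=0.073, 75 mm from its pivot, and the jig yaw is about 13°. I'm moving the wrist camera over the jig and turning the fingers so they will close across the yellow arm.

Request:
move_arm(series=[{"grip":0.6,"xyz":[20,22,0],"angular":[0,0,0.1]},{"grip":0.6,"xyz":[52,58,0],"angular":[0,0,0.22]},{"grip":0.6,"xyz":[85,95,0],"angular":[0,0,0.34]},{"grip":0.6,"xyz":[118,132,0],"angular":[0,0,0.46]},{"grip":0.6,"xyz":[151,169,0],"angular":[0,0,0.58]},{"grip":0.6,"xyz":[184,206,0],"angular":[0,0,0.7]},{"grip":0.6,"xyz":[217,243,0],"angular":[0,0,0.82]},{"grip":0.6,"xyz":[250,280,0],"angular":[0,0,0.94]},{"grip":0.6,"xyz":[283,317,0],"angular":[0,0,1.06]},{"grip":0.6,"xyz":[305,341,0],"angular":[0,0,1.12]}])

```text
time_s: 1.35
tcp_pos: [0.3609, 0.2066, 0.2479]
ee_rot: [[0.22, -0.975, 0.0], [-0.975, -0.22, 0.001], [-0.0, -0.0, -1.0]]
wrist_force: [0.1, 0.4, 0.7]
gripper_width: 0.601
gripper_force: 0.0
```

```bash
cat >> h.py <<'E'
def to_tool(target):
    s=r.sense(); return (np.array(s["ee_rot"]).T@(np.array(target)-s["tcp_pos"])*1000).round(1)
E
python3 -c "
from h import *
s=r.sense();print(s['time_s'],s['tcp_pos'],s['joints'].round(1),s['ee_rot'].round(3),to_tool([.5,-.04,.25]))"
```

```text
1.35 [0.36085437 0.20660833 0.24790457] [ 52.4   1.  -26.7  -0.  -62.3 -39.7] [[ 0.22  -0.975  0.   ]
 [-0.975 -0.22   0.001]
 [-0.    -0.    -1.   ]] [271.2 -81.4  -2.2]
```

Request:
move_arm(series=[{"grip":0.6,"xyz":[30,-9,0],"angular":[0,0,0]},{"grip":0.6,"xyz":[75,-23,0],"angular":[0,0,0]},{"grip":0.6,"xyz":[120,-36,0],"angular":[0,0,0]},{"grip":0.6,"xyz":[165,-50,0],"angular":[0,0,0]},{"grip":0.6,"xyz":[210,-63,0],"angular":[0,0,0]},{"grip":0.6,"xyz":[250,-75,0],"angular":[0,0,0]},{"grip":0.6,"xyz":[271,-81,0],"angular":[0,0,0]},{"grip":0.6,"xyz":[271,-81,0],"angular":[0,0,0]}])

```text
time_s: 2.15
tcp_pos: [0.5012, -0.0387, 0.2471]
ee_rot: [[0.221, -0.975, -0.0], [-0.975, -0.221, -0.0], [0.0, 0.001, -1.0]]
wrist_force: [-0.7, 0.6, -0.1]
gripper_width: 0.601
gripper_force: 0.0
```

```bash
python3 - <<'E'
from h import *
W=cam("wrist");s=r.sense();print(s['tcp_pos'],s['joints'].round(1))
cv2.imwrite("pics/w1.png",W[0][:,:,::-1])
np.savez("w1.npz",i=W[0],K=W[1],R=W[2],o=W[3])
E
```

```text
[ 0.50044432 -0.03761042  0.24717325] [ 14.3  10.  -16.5  -0.  -63.5  -1.4]
```

View pics/w1.png

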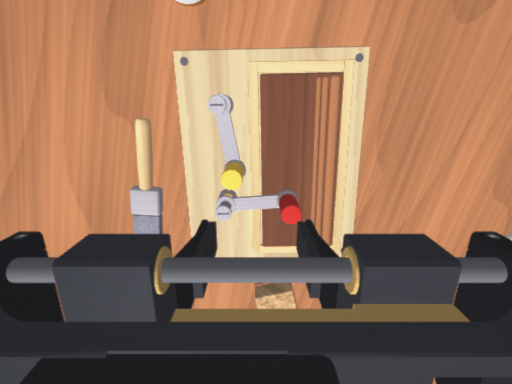

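The wrist view shows the yellow pivot head at (220,103), its knob top at (232,180), the red pivot head at (224,211) and its knob top at (291,213). The panel's +x edge is at column 260. I need a second wrist position to triangulate.

Request:
move_arm(series=[{"grip":0.6,"xyz":[20,-15,10],"angular":[0,0,0]},{"grip":0.6,"xyz":[55,-27,15],"angular":[0,0,0]},{"grip":0.6,"xyz":[70,-27,15],"angular":[0,0,0]},{"grip":0.6,"xyz":[70,-27,15],"angular":[0,0,0]},{"grip":0.6,"xyz":[70,-27,15],"angular":[0,0,0]}])

```text
time_s: 2.7
tcp_pos: [0.5418, -0.098, 0.2328]
ee_rot: [[0.225, -0.974, -0.0], [-0.974, -0.225, 0.0], [-0.0, -0.0, -1.0]]
wrist_force: [0.6, -0.6, 0.9]
gripper_width: 0.603
gripper_force: 0.0
```

```bash
python3 - <<'E'
from h import *
W=cam("wrist");print(r.sense()['tcp_pos'])
np.savez("w2.npz",i=W[0],K=W[1],R=W[2],o=W[3])
a=np.load("w1.npz");A=(a["i"],a["K"],a["R"],a["o"])
cv2.imwrite("pics/w2.png",W[0][:,:,::-1])
for c in "yr":
    p=blob(A[0],c,(180,90,350,235));q=blob(W[0],c,(130,30,400,330));print(c,p,q,tri([A,W],[p[0],q[0]]).round(4))
E
```

```text
[ 0.54182086 -0.09779778  0.23292766]
y (array([225., 171.]), array([225, 171,   1,   1,   1], dtype=int32)) (array([248., 234.]), array([247, 233,   3,   3,   3], dtype=int32)) [ 0.5377 -0.0441  0.0977]Traceback (most recent call last):
  File "<stdin>", line 7, in <module>
  File "h.py", line 26, in blob
    i=1+np.argmax(st[1:,4]); return c[i],st[i]
        ~~~~~~~~~^^^^^^^^^^
    return _wrapfunc(a, 'argmax', axis=axis, out=out, **kwds)
    return bound(*args, **kwds)
ValueError: attempt to get argmax of an empty sequence
```

View pics/w2.png

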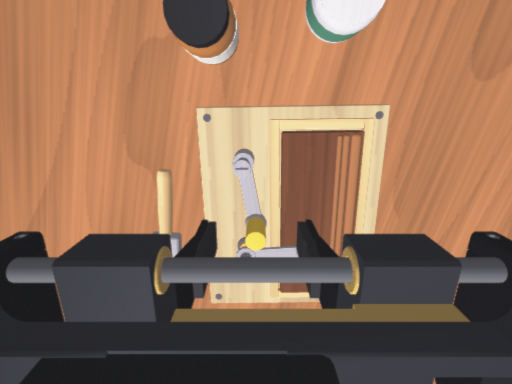

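The second view shows the yellow knob top at (256,241), the yellow pivot head at (243,161) and the red pivot partly hidden at (246,257). The colour thresholds need loosening. I'll triangulate the discs.

```bash
python3 - <<'E'
from h import *
L=[]
for f in("w1","w2"):
    a=np.load(f+".npz");L.append((a["i"],a["K"],a["R"],a["o"]))
A,B=L
def hsvblob(C,box,fn):
    h=cv2.cvtColor(C[0],cv2.COLOR_RGB2HSV).astype(int)[box[1]:box[3],box[0]:box[2]]
    m=fn(h[:,:,0],h[:,:,1],h[:,:,2]).astype(np.uint8)
    n,l,st,c=cv2.connectedComponentsWithStats(m);i=1+np.argmax(st[1:,4]);return c[i]+box[:2],st[i]+[box[0],box[1],0,0,0]
print(cv2.cvtColor(A[0],cv2.COLOR_RGB2HSV)[[181,170,214,200],[232,234,291,289]], cv2.cvtColor(B[0],cv2.COLOR_RGB2HSV)[[241,228],[256,256]])
Y=lambda H,S,V:(H>22)&(H<34)&(S>140)&(V>180)
yl=lambda H,S,V:(H>22)&(H<34)&(S>140)&(V>60)
for n,f in(("top",Y),("all",yl)):
    p=hsvblob(A,(200,140,260,200),f);q=hsvblob(B,(235,205,280,262),f);print(n,p,q)
    print(tri(L,[p[0],q[0]]).round(4))
print("yp",tri(L,[(219,103.5),(243,161)]).round(4), "ytop manual",tri(L,[(232,180),(256,241)]).round(4))
Rd=lambda H,S,V:((H<6)|(H>172))&(S>180)&(V>60)
p=hsvblob(A,(265,180,320,235),Rd);print("r",p)
for n,px in(("yp",(219,103.5)),("rp",(224,212))):print(n,onplane(A,px,.078).round(4))
print("yk",onplane(A,(232,180),.096).round(4),"rk",onplane(A,(291,214),.098).round(4))
for px in((184,61),(360,58)):print("screw",onplane(A,px,.018).round(4))
for px in((262,90),(262,240)):print("panel edge",onplane(A,px,.034).round(4))
E
```

```text
[[ 27 150 246]
 [ 23 162 223]
 [  1 187 226]
 [  1 177 125]] [[ 27 152 245]
 [ 22 162 154]]
top (array([231.23051948, 179.19480519]), array([222, 170,  20,  20, 308])) (array([255.14705882, 240.33455882]), array([245, 232,  21,  17, 272]))
[ 0.5287 -0.0363  0.0947]
all (array([231.23051948, 179.19480519]), array([222, 170,  20,  20, 308])) (array([255.14705882, 240.33455882]), array([245, 232,  21,  17, 272]))
[ 0.5287 -0.0363  0.0947]
yp [ 0.5619 -0.1105  0.0458] ytop manual [ 0.5277 -0.0356  0.0946]
r (array([290.86643836, 213.9109589 ]), array([281, 205,  20,  19, 292]))
yp [ 0.5583 -0.1108  0.078 ]
rp [0.5298 0.0103 0.078 ]
yk [ 0.5277 -0.036   0.096 ] rk [ 0.4551 -0.0124  0.098 ]
screw [ 0.617  -0.1489  0.018 ]
screw [ 0.4079 -0.1997  0.018 ]
panel edge [ 0.5163 -0.1366  0.034 ]
panel edge [0.4708 0.0585 0.034 ]
```

Everything agrees with the text: pivots 124 mm apart, radii 80 and 78 mm, knob top at z≈0.095, jig yaw 13.2°. That puts yellow at 0.15 rad and red at 1.63 rad. I'm descending on the yellow knob with the fingers across the arm.

Request:
move_arm(series=[{"grip":0.6,"xyz":[-25,0,0],"angular":[0,0,-0.08]},{"grip":0.6,"xyz":[-55,-1,10],"angular":[0,0,-0.157]},{"grip":0.6,"xyz":[-63,-1,40],"angular":[0,0,-0.157]},{"grip":0.6,"xyz":[-63,-1,80],"angular":[0,0,-0.157]},{"grip":0.6,"xyz":[-63,-1,110],"angular":[0,0,-0.157]},{"grip":0.6,"xyz":[-63,-1,128],"angular":[0,0,-0.157]},{"grip":0.6,"xyz":[-63,-1,140],"angular":[0,0,-0.157]},{"grip":0.6,"xyz":[-63,-1,145],"angular":[0,0,-0.157]},{"grip":0.6,"xyz":[-63,-1,145],"angular":[0,0,-0.157]}])

```text
time_s: 3.65
tcp_pos: [0.5292, -0.0367, 0.0878]
ee_rot: [[0.375, -0.927, 0.0], [-0.927, -0.375, -0.0], [0.0, -0.0, -1.0]]
wrist_force: [0.3, -0.3, -0.1]
gripper_width: 0.6
gripper_force: 0.0
```

Request:
move_arm(series=[{"grip":0.2,"xyz":[0,0,0],"angular":[0,0,0]},{"grip":0.2,"xyz":[0,0,0],"angular":[0,0,0]},{"grip":0.2,"xyz":[0,0,0],"angular":[0,0,0]},{"grip":0.2,"xyz":[0,0,0],"angular":[0,0,0]},{"grip":0.2,"xyz":[0,0,0],"angular":[0,0,0]}])

```text
time_s: 4.15
tcp_pos: [0.5293, -0.0371, 0.0878]
ee_rot: [[0.375, -0.927, 0.001], [-0.927, -0.375, 0.0], [0.0, -0.001, -1.0]]
wrist_force: [-0.7, 0.7, 1.3]
gripper_width: 0.265
gripper_force: 30.0
```

```bash
python3 - <<'E'
from h import *
W=cam("wrist");s=r.sense();print(s['tcp_pos'],s['ee_rot'].round(3),s['joints'].round(1),s['gripper_width'],s['gripper_force'],s['wrist_force'],s['moment'])
cv2.imwrite("pics/w3.png",W[0][:,:,::-1])
E
```

```text
[ 0.52928241 -0.03711575  0.08780504] [[ 0.375 -0.927  0.   ]
 [-0.927 -0.375  0.   ]
 [ 0.    -0.    -1.   ]] [ 13.5  23.  -24.5  -0.  -42.4   8.5] 0.26936791412037747 30.00001293607056 [0.36156813 1.04494929 0.66421835] [0.14944305 0.04305469 0.01361086]
```

View pics/w3.png

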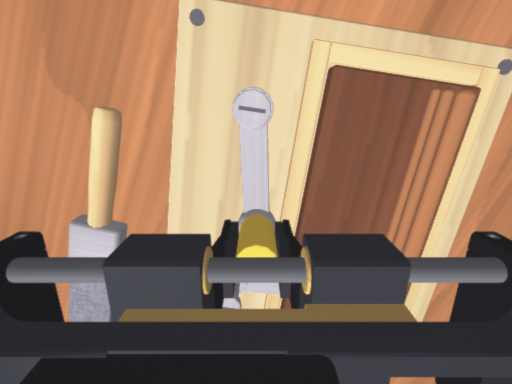

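The knob is gripped (23 mm opening, 30 N) with no side force. Now I swing about the pivot, 80 mm along tool +x, lifting 5 mm so the nose clears the panel's edge.

Request:
move_arm(series=[{"grip":0.2,"xyz":[0,0,-3],"angular":[0,0,0]},{"grip":0.2,"xyz":[0.1,4,-5],"angular":[0,0,-0.05]},{"grip":0.2,"xyz":[0.9,12,-5],"angular":[0,0,-0.15]},{"grip":0.2,"xyz":[2.5,19.8,-5],"angular":[0,0,-0.25]},{"grip":0.2,"xyz":[4.8,27.4,-5],"angular":[0,0,-0.35]},{"grip":0.2,"xyz":[8,34.8,-5],"angular":[0,0,-0.45]},{"grip":0.2,"xyz":[11.8,41.8,-5],"angular":[0,0,-0.55]},{"grip":0.2,"xyz":[16.3,48.4,-5],"angular":[0,0,-0.65]},{"grip":0.2,"xyz":[18.8,51.5,-5],"angular":[0,0,-0.7]},{"grip":0.2,"xyz":[18.8,51.5,-5],"angular":[0,0,-0.7]}])

```text
time_s: 5.2
tcp_pos: [0.4902, -0.0745, 0.0929]
ee_rot: [[0.884, -0.467, 0.004], [-0.467, -0.884, -0.0], [0.004, -0.002, -1.0]]
wrist_force: [4.3, -4.3, -4.2]
gripper_width: 0.265
gripper_force: 30.0
```

Request:
move_arm(series=[{"grip":0.2,"xyz":[0.1,4,0],"angular":[0,0,-0.05]},{"grip":0.2,"xyz":[0.9,12,0],"angular":[0,0,-0.15]},{"grip":0.2,"xyz":[2.5,19.8,0],"angular":[0,0,-0.25]},{"grip":0.2,"xyz":[4.8,27.4,0],"angular":[0,0,-0.35]},{"grip":0.2,"xyz":[8,34.8,0],"angular":[0,0,-0.45]},{"grip":0.2,"xyz":[11.8,41.8,0],"angular":[0,0,-0.55]},{"grip":0.2,"xyz":[16.3,48.4,0],"angular":[0,0,-0.65]},{"grip":0.2,"xyz":[19.5,52.3,0],"angular":[0,0,-0.72]},{"grip":0.2,"xyz":[19.5,52.3,3],"angular":[0,0,-0.72]},{"grip":0.2,"xyz":[19.5,52.3,3],"angular":[0,0,-0.72]}])

```text
time_s: 6.2
tcp_pos: [0.4844, -0.1294, 0.0902]
ee_rot: [[0.973, 0.231, 0.007], [0.231, -0.973, -0.0], [0.007, 0.002, -1.0]]
wrist_force: [5.9, -1.0, -3.9]
gripper_width: 0.264
gripper_force: 30.0
```

```bash
python3 - <<'E'
from h import *
s=r.sense();k=s['tcp_pos'];d=k[:2]-[.5583,-.1108]
print(k,s['joints'].round(1),np.hypot(*d),np.degrees(np.arctan2(d[1],d[0]))%360-103.2)
E
```

```text
[ 0.48442442 -0.12937941  0.09016473] [  3.7  20.4 -28.7   0.1 -40.5  99.7] 0.07617608504674273 90.91688551641506
```

Yellow sits at about 91°. I'm releasing it, rising, and then looking.

Request:
move_arm(series=[{"grip":0.6,"xyz":[0,0,0],"angular":[0,0,0]},{"grip":0.6,"xyz":[0,0,0],"angular":[0,0,0]},{"grip":0.6,"xyz":[0,0,0],"angular":[0,0,0]},{"grip":0.6,"xyz":[0,0,0],"angular":[0,0,0]},{"grip":0.6,"xyz":[0,0,-20],"angular":[0,0,0]},{"grip":0.6,"xyz":[0,0,-60],"angular":[0,0,0]},{"grip":0.6,"xyz":[-10,-40,-105],"angular":[0,0,0]},{"grip":0.6,"xyz":[-20,-60,-150],"angular":[0,0,0]},{"grip":0.6,"xyz":[-20,-60,-160],"angular":[0,0,0]},{"grip":0.6,"xyz":[-20,-60,-160],"angular":[0,0,0]}])

```text
time_s: 7.2
tcp_pos: [0.4489, -0.0747, 0.2533]
ee_rot: [[0.972, 0.233, 0.008], [0.233, -0.972, 0.001], [0.008, 0.001, -1.0]]
wrist_force: [0.1, 0.2, 0.1]
gripper_width: 0.598
gripper_force: 0.0
```

```bash
python3 - <<'E'
from h import *
W=cam("wrist");s=r.sense();print(s['tcp_pos'])
cv2.imwrite("pics/w4.png",W[0][:,:,::-1])
np.savez("w4.npz",i=W[0],K=W[1],R=W[2],o=W[3])
E
```

```text
[ 0.44803894 -0.07495536  0.25099856]
```

View pics/w4.png

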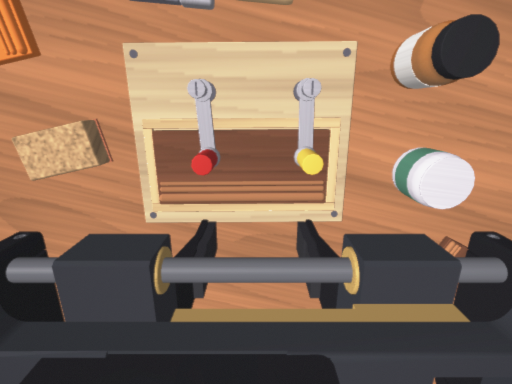

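Both clips lie across the panel in this view: yellow knob top (311,161) with pivot (309,89), red knob top (203,162) with pivot (200,89).

```bash
python3 - <<'E'
from h import *
a=np.load("w4.npz");A=(a["i"],a["K"],a["R"],a["o"]);b=np.load("w1.npz");B=(b["i"],b["K"],b["R"],b["o"])
h=cv2.cvtColor(A[0],cv2.COLOR_RGB2HSV).astype(int);H,S,V=h[...,0],h[...,1],h[...,2]
P={}
for n,m in(("y",(H>22)&(H<34)&(S>140)&(V>180)),("r",((H<6)|(H>172))&(S>180)&(V>150))):
    m=m.astype(np.uint8);k=np.zeros_like(m);k[140:185,180:340]=1
    q,l,st,c=cv2.connectedComponentsWithStats(m*k);i=1+np.argmax(st[1:,4]);P[n]=onplane(A,c[i],.098);print(n,c[i],st[i],P[n].round(4)); 
    if n=="r":print("tri",tri([A,B],[c[i],(290.87,213.9)]).round(4))
P["yp"]=onplane(A,(310,88.5),.078);P["rp"]=onplane(A,(199,89),.078)
for p in("y","r"):
    d=(P[p]-P[p+"p"])[:2];u=(P["rp"]-P["yp"])[:2];print(p,P[p+"p"].round(4),np.hypot(*d),np.degrees(np.arctan2(d[1],d[0])-np.arctan2(u[1],u[0]))%360,np.degrees(np.arctan2(u[1],u[0])))
print(to_tool([P["r"][0],P["r"][1],.088]))
E
```

```text
y [309.60689655 161.75172414] [297 149  26  25 435] [ 0.4856 -0.1253  0.098 ]
r [201.54925373 163.94626866] [192 151  20  24 335] [ 0.4559 -0.0118  0.098 ]
tri [ 0.4548 -0.0113  0.0945]
y [ 0.5595 -0.1076  0.078 ] 0.07604148928399798 89.77159854424605 103.73982454264532
r [0.5312 0.0085 0.078 ] 0.07796457080451713 91.34161622970873 103.73982454264532
[ 21.7 -59.6 163.1]
```

Yellow is square, at 89.8° from the camera and 90.9° from the arm. The red knob is at (0.455,-0.012), top z 0.095. I'm gripping red.

Request:
move_arm(series=[{"grip":0.6,"xyz":[10,-30,15],"angular":[0,0,0]},{"grip":0.6,"xyz":[21,-60,40],"angular":[0,0,0]},{"grip":0.6,"xyz":[21,-60,85],"angular":[0,0,0]},{"grip":0.6,"xyz":[21,-60,120],"angular":[0,0,0]},{"grip":0.6,"xyz":[21,-60,145],"angular":[0,0,0]},{"grip":0.6,"xyz":[21,-60,158],"angular":[0,0,0]},{"grip":0.6,"xyz":[21,-60,162],"angular":[0,0,0]},{"grip":0.6,"xyz":[21,-60,162],"angular":[0,0,0]}])

```text
time_s: 8.05
tcp_pos: [0.4536, -0.0127, 0.0863]
ee_rot: [[0.973, 0.231, -0.003], [0.231, -0.973, -0.001], [-0.004, 0.0, -1.0]]
wrist_force: [0.2, -0.1, 0.2]
gripper_width: 0.598
gripper_force: 0.0
```

Request:
move_arm(series=[{"grip":0.2,"xyz":[0,0,0],"angular":[0,0,0]},{"grip":0.2,"xyz":[0,0,0],"angular":[0,0,0]},{"grip":0.2,"xyz":[0,0,0],"angular":[0,0,0]},{"grip":0.2,"xyz":[0,0,0],"angular":[0,0,0]},{"grip":0.2,"xyz":[0,0,0],"angular":[0,0,0]}])

```text
time_s: 8.55
tcp_pos: [0.4547, -0.0121, 0.088]
ee_rot: [[0.973, 0.231, 0.001], [0.231, -0.973, 0.0], [0.001, 0.0, -1.0]]
wrist_force: [0.7, -0.8, 1.4]
gripper_width: 0.267
gripper_force: 30.0
```

```bash
python3 - <<'E'
from h import *
print(to_tool([.5303,.0095,.088]), r.sense()['wrist_force'])
E
```

```text
[78.6 -3.6  0.1] [ 0.74099981 -0.7513971   1.42853603]
```

Request:
move_arm(series=[{"grip":0.2,"xyz":[0,0,-3],"angular":[0,0,0]},{"grip":0.2,"xyz":[0,-4,-5],"angular":[0,0,0.05]},{"grip":0.2,"xyz":[0.4,-11.9,-5],"angular":[0,0,0.15]},{"grip":0.2,"xyz":[1.7,-19.8,-5],"angular":[0,0,0.25]},{"grip":0.2,"xyz":[3.8,-27.4,-5],"angular":[0,0,0.35]},{"grip":0.2,"xyz":[6.6,-34.9,-5],"angular":[0,0,0.45]},{"grip":0.2,"xyz":[10.1,-42,-5],"angular":[0,0,0.55]},{"grip":0.2,"xyz":[14.4,-48.7,-5],"angular":[0,0,0.65]},{"grip":0.2,"xyz":[19.3,-55,-5],"angular":[0,0,0.75]},{"grip":0.2,"xyz":[19.3,-55,-5],"angular":[0,0,0.75]}])

```text
time_s: 9.55
tcp_pos: [0.4594, 0.0462, 0.0917]
ee_rot: [[0.869, -0.494, -0.003], [-0.494, -0.869, -0.0], [-0.003, 0.002, -1.0]]
wrist_force: [-1.5, 2.3, -4.4]
gripper_width: 0.268
gripper_force: 30.0
```

Request:
move_arm(series=[{"grip":0.2,"xyz":[0,-4,0],"angular":[0,0,0.05]},{"grip":0.2,"xyz":[0.4,-11.9,0],"angular":[0,0,0.15]},{"grip":0.2,"xyz":[1.7,-19.8,0],"angular":[0,0,0.25]},{"grip":0.2,"xyz":[3.8,-27.4,0],"angular":[0,0,0.35]},{"grip":0.2,"xyz":[6.6,-34.9,0],"angular":[0,0,0.45]},{"grip":0.2,"xyz":[10.1,-42,0],"angular":[0,0,0.55]},{"grip":0.2,"xyz":[14.4,-48.7,0],"angular":[0,0,0.65]},{"grip":0.2,"xyz":[19.3,-55,0],"angular":[0,0,0.75]},{"grip":0.2,"xyz":[19.3,-55,5],"angular":[0,0,0.75]},{"grip":0.2,"xyz":[19.3,-55,5],"angular":[0,0,0.75]}])

```text
time_s: 10.55
tcp_pos: [0.5035, 0.0863, 0.0875]
ee_rot: [[0.3, -0.954, -0.001], [-0.954, -0.3, 0.003], [-0.004, 0.0, -1.0]]
wrist_force: [-7.4, 12.5, 3.7]
gripper_width: 0.271
gripper_force: 30.0
```

```bash
python3 - <<'E'
from h import *
s=r.sense();k=s['tcp_pos'];d=k[:2]-[.5303,.0095]
print(k,np.hypot(*d),np.radians(np.degrees(np.arctan2(d[1],d[0]))%360-103.4))
E
```

```text
[0.50350926 0.08627864 0.08749847] 0.08131852981636238 0.10185139424169166
```

Red is at about 0.10 rad. I'm releasing it, rising, and checking.

Request:
move_arm(series=[{"grip":0.6,"xyz":[0,0,0],"angular":[0,0,0]},{"grip":0.6,"xyz":[0,0,0],"angular":[0,0,0]},{"grip":0.6,"xyz":[0,0,0],"angular":[0,0,0]},{"grip":0.6,"xyz":[0,0,0],"angular":[0,0,0]},{"grip":0.6,"xyz":[0,0,-20],"angular":[0,0,0]},{"grip":0.6,"xyz":[0,0,-60],"angular":[0,0,0]},{"grip":0.6,"xyz":[-10,0,-105],"angular":[0,0,0]},{"grip":0.6,"xyz":[-20,10,-150],"angular":[0,0,0]},{"grip":0.6,"xyz":[-20,10,-170],"angular":[0,0,0]},{"grip":0.6,"xyz":[-20,10,-170],"angular":[0,0,0]}])

```text
time_s: 11.55
tcp_pos: [0.4905, 0.1006, 0.2616]
ee_rot: [[0.3, -0.954, 0.008], [-0.954, -0.3, 0.003], [-0.001, -0.009, -1.0]]
wrist_force: [0.7, -0.9, -1.4]
gripper_width: 0.602
gripper_force: 0.0
```

```bash
python3 - <<'E'
from h import *
W=cam("wrist");T=cam("top")
cv2.imwrite("pics/f.png",np.hstack([W[0],cv2.resize(T[0][120:300,140:380],(288,216)).copy() if 0 else cv2.copyMakeBorder(cv2.resize(T[0][120:300,140:380],(288,216)),0,168,0,0,0)])[:,:,::-1])
E
```

```text
(no output)
```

View pics/f.png

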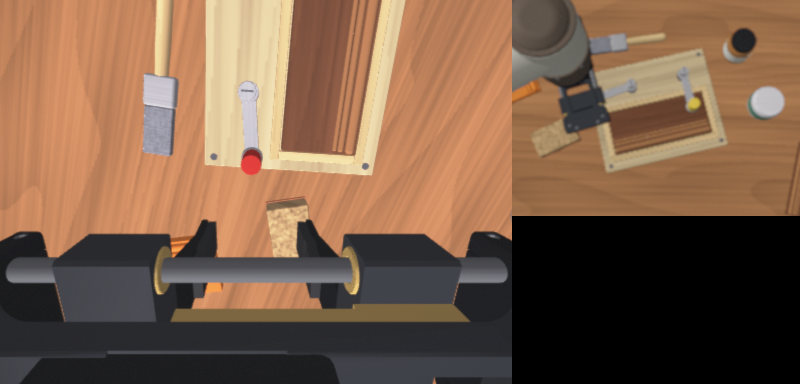

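The red clip (pivot (248,92), knob (251,163)) lies along the jig's edge, clear of the panel, whose near corner is at (281,152). The inset shows yellow still square across the panel, and the things around the jig have not moved. I'm handing the job in.

```bash
python3 -c "
from station import r
print(r.finish_job())"
```

```text
the job is handed in; nothing more can be done
None
```

The yellow clip now lies square across the panel's edge (about 90°), the red clip was then swung off to about 0.1 rad, clear of the wood, and the job was handed in at about 11.7 s of the 56 s allowed.

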